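Finish a tape roll change: zero the counter and click the retaining cap home

ROBOT

A 7-joint arm with a two-finger parallel gripper is mounted at the origin on a cart in front of the work surface, level with it; the furniture and walls round the work are solid. World frame = base frame: x ahead of the robot, y to its left, z up, the work surface at z = 0. Lengths are in m, angles in rad, forces in N, time in s.
With the tool pointing down it reaches from about 0.35 to 0.9 m from the base axis. Payload 19.9 kg.
Tool frame: the origin (TCP) lies between the finger pads; the fingertips stand 22 mm ahead of it and the grasp point (between the pads) lies 3 mm ahead of it (bot.tip_reach is the distance from the TCP to the fingertips, in m); z points along the fingers, y is the line along which they close (so a half turn about z gives the same grasp; the last joint's range is limited). The gripper opens to 85 mm and grips with 20 to 120 N. Pads are 22 mm wide; open, the fingers measure 114 mm over their backs; the gripper's body (76 mm by 85 mm) begins 54 mm behind the grasp point. The pads swing forward as they close: fully open they stand 13 mm farther back than shut.
Start: joints at [-1.327, 0.417, -0.01, 1.614, 0.005, 1.111, -0.053], TCP at [0.176, 0.6, 0.253] pointing down, gripper open.
Joint ranges: [-2.81, 2.81], [-0.39, 2.02], [-1.27, 1.25], [0.06, 2.57], [-1.19, 4.33], [0.19, 2], [-2.82, 2.82]. Speed limits (rad/s): [1.89, 1.89, 2.39, 2.39, 3.01, 3.01, 3.01].

INTERFACE

Orientations are given as a unit quaternion [x, y, z, w].
In Python, from cell import bot, vision gives the robot as it stands.
- The arm moves only by the tool play_rows, never from a script. Its arguments are lists of equal length, an entry for each row: "jaw": the opening, from 0 (shut) to 1 (fully open); "slide": the shift along the tool's x, y, z in m, a list of three; "turn": the turn, a rotation vector about the tool's x, y, z in rad, a list of three. A call has 1 to 10 rows; each row shifts and turns the commanded pose from where the row before left it, along the tool's axes as they then stand; what a row does not reach is not made up. A row lasts 1/10 s, in which the tool goes at most 50 mm and 8.59 degrees, less where a joint would pass 70% of its speed; a pose out of reach is approached as far as the arm can. A call with a gripper value outside its range is refused whole. The fingers move at their own pace and stop on an object; "newtons" is the grip in N (left out, the last holds). Time passes only in rows, so rows that do not move let the fingers close. It gives the time, the measured TCP pose, the force, the opening and the grip force at its end, in the units of the state.
- bot.read_state(): the state, without advancing time (a new reading comes with each control period).
- vision.get_image(name): name is "scene" or "top"; returns a dict with "image" (480x640x3 uint8, red, green, blue), "depth" (480x640 float32, m along the optical axis (not along the pixel's ray), 0 where there is no reading), "vertical_fov" (degrees; the focal length in pixels is half the picture's height over the tangent of half this angle, whatever the lens; pixels are square), "cx", "cy" (the principal point, pixels), "rvec" (rotation vector, rad) and "tvec" (3), from world to camera coordinates, as OpenCV has them. Camera axes: x right, y down, z forward; pixel columns grow to the right and rows downward; lengths in m; the calibration is good to about 2 mm. A picture is of the moment at which its call begins.
- bot.finish_job(): hands the job in; it is judged then, once.
The state is a dict: "time_s": time; "joint_pos": joint angles; "joint_vel": joint speeds; "joint_efforts": joint torques, N m; "position": TCP position; "orientation": TCP orientation; "wrist_force": force on the tool from outside, world axes, zero at the start; "torque": the same for the moment, N m; "opening": finger opening in m; "gripper_force": force on a finger pad.
Only numpy, scipy, OpenCV 4.12 (cv2) and the standard library are available. Lean on these libraries where they do the work, as an engineer would, in place of code of your own. Each camera call takes 0.05 s, during which the arm holds its last target. There are 200 camera calls.

TASK

A new roll of packing tape is on the upright spindle of the tape unwinder. First zero its length counter by pressing the round push button fully down and letting it come all the way back up; then take the loose knobbed cap from the worktop and press it onto the spindle's stud until it clicks, and go on pressing until its disc sits fully home on the hub. Finish while still holding the cap and pressing it firmly down: do not let go of it or ease off; leave the other things on the worktop where they are.

Things in the scene. Friction and masses are not known exactly. Their poses are not given: they have to be found in the camera images.
- unwinder: the tape unwinder, fixed to the worktop, turned by up to 0.35 rad: grey base plate 150 (x) x 270 (y) x 18 mm high; on it a roll of brown packing tape (108 mm across, top 67 mm above the worktop) towards its +y end and a black counter pod 115 x 85 mm (top 49 mm above the worktop) towards its -y end. Origin under the middle of the base, on the worktop; z up.
- spindle: the hub in the middle of the tape roll, fixed to the unwinder 72 mm from its origin along its +y: round, black, 70 mm across, with a white upright stud in its centre. Origin: centre of the hub's flat top face, 69 mm above the worktop; z up along the stud. The cap's disc rests on this face when fully home.
- stud_top (a point): centre of the stud's top, 30 mm above the hub's face. The stud is 20 mm in diameter, its uppermost 8 mm tapering to 10 mm; four sprung steel balls stick out of its side by 3.7 mm, centred 13 mm above the hub's face; they yield inward.
- cap: the loose black snap cap, 40 to 85 g, standing upright on the worktop right (-y) of the unwinder: flat disc 90 mm across, 5 mm thick, with a ribbed round knob 36 mm in diameter rising from its centre. Origin: centre of its underside; z up. Open below: an inner lip 22 mm wide lies 4 to 7 mm above the underside, above it the bore is 29 mm wide and ends 34 mm up. Place it square over the stud.
- cap_top (a point): centre of the knob's top, 44 mm above the cap's underside. Grip the knob from above, fingertips at least 8 mm above the underside. Pushed onto the stud, the cap meets the balls with its underside 14 mm above the hub; resistance peaks at 8 to 10 N, drops away (click) at about 8 mm, then the balls draw the cap down with up to 12 N until about 1 mm; at 0 it stops hard on the hub.
- button (a joint): travel of the push button in m: 0 when up, 0.006 when fully down; a spring brings it back. It resists with 1.2 N at first and 4 N fully down.
- button_top (a point): centre of the top face of the round push button (26 mm across, whitish, in a grey ring 42 mm across) on the counter pod; when up, 71 mm above the worktop and 10 mm above the ring. It is pushed straight down. Lies 85 mm from the unwinder's origin along its -y and 25 mm along its +x.
- staple_box: bystander: small dark carton of staples, 40 x 62 x 22 mm, behind the cap; origin under its centre. Not to be moved.
- stapler: bystander: black stapler, 34 x 140 x 41 mm, at the right; origin under its centre. Not to be moved.
- calculator: bystander: desk calculator, 144 x 94 x 18 mm, at the left of the unwinder; origin under its centre. Not to be moved.

How it is judged:
On the way, in this order (a step that is already met when the one before it is completed fails the run):
1. the push button is pressed fully down while the cap is still off (value of joint button above 0.0048 m), for 0.02 s.
2. the push button is let go and has come back up (value of joint button below 0.001 m), for 0.1 s.
3. the cap has snapped onto the stud and is pressed home on the hub (z of cap in the frame of spindle below 0.002 m and horizontal distance between cap and spindle below 0.003 m and contact force between cap and spindle above 3 N), for 0.2 s.
At the end, for the whole second after the job is handed in: The cap is snapped on the stud, its underside within 2 mm of the hub's face, within 3 mm of the spindle's axis and upright within 0.08 rad, at rest; the fingers still hold it and press it onto the hub with more than 3 N; the push button is up again (within 1 mm) (all of step 3 and z of cap in the frame of spindle above -0.003 m and angle between cap's own z axis and vertical below 0.08 rad and contact force between the fingers and cap above 3 N and linear speed of cap below 0.02 m/s and value of joint button below 0.001 m); the arm keeps its last pose, push and grip.
It fails at once if a bystander is moved by more than 20 mm (distance of any of staple_box, stapler, calculator from where it was at the start of the episode above 0.02 m).
It also fails if it takes over 58 s, if anything falls off the work surface, if the arm or the gripper's body presses on something with over 40 N, if the wrist force passes 120 N, or if a joint passes its speed limit or range.

## Working session

There is one attempt and no reset: what is moved stays moved. The work goes in short steps, Python scripts to look and compute and a tool call to move; the robot and the scene stay as the last step left them, time stands still between calls to the robot, and variables do not carry over. Pictures are saved under pics/ and viewed, at most 10 in all, crops included, and the job is handed in when it is done.

Besides the shell and the picture viewer there is one more tool, called after "Call:" by a JSON object that holds its "name" and its "arguments", one argument or row to a line. play_rows: Moves the arm, as the interface text tells. Its arguments: {"type":"object","properties":{"jaw":{"type":"array"},"slide":{"type":"array"},"turn":{"type":"array"},"newtons":{"type":"number"}},"required":["jaw","slide","turn"]}

```bash
mkdir -p pics
cat > h.py <<'E'
import numpy as np, cv2
from cell import bot, vision
def grab(n):
    d=vision.get_image(n); h=d["image"].shape[0]
    f=h/2/np.tan(np.radians(d["vertical_fov"])/2)
    d["K"]=np.array([[f,0,d["cx"]],[0,f,d["cy"]],[0,0,1]]); d["R"]=cv2.Rodrigues(np.array(d["rvec"],float))[0]; d["t"]=np.array(d["tvec"],float).ravel()
    return d
def save(d,name,crop=None,s=1):
    im=cv2.cvtColor(d["image"],cv2.COLOR_RGB2BGR)
    if crop: x,y,w,h=crop; im=im[y:y+h,x:x+w]
    cv2.imwrite("pics/"+name,cv2.resize(im,None,fx=s,fy=s))
def ray(d,u,v,z):
    r=d["R"].T@np.linalg.inv(d["K"])@np.array([u,v,1.]); c=-d["R"].T@d["t"]
    return c+r*(z-c[2])/r[2]
def proj(d,p):
    q=d["K"]@(d["R"]@np.asarray(p,float)+d["t"]); return q[:2]/q[2]
def cloud(d):
    v,u=np.mgrid[:480,:640]; z=d["depth"]; p=np.stack([(u-d["K"][0,2])*z,(v-d["K"][1,2])*z,d["K"][0,0]*z],-1)/d["K"][0,0]
    return (p-d["t"])@d["R"]
E
python3 - <<'E'
from h import *
for n in("scene","top"):
    d=grab(n); save(d,n+"0.png"); print(n,d["K"].round(1).tolist(),(-d["R"].T@d["t"]).round(3)); np.savez(n+"0.npz",**d)
s=bot.read_state(); print(s)
E
```

```text
scene [[564.6, 0.0, 311.9], [0.0, 564.6, 241.0], [0.0, 0.0, 1.0]] [ 0.13  -0.835  1.181]
top [[451.1, 0.0, 310.3], [0.0, 451.1, 240.5], [0.0, 0.0, 1.0]] [ 0.561 -0.032  1.313]
{'time_s': 0.1, 'joint_pos': array([-1.32745025,  0.41789121, -0.01031612,  1.61408531,  0.00472831,
        1.11068395, -0.05298967]), 'joint_vel': array([ 0.000476  , -0.00115072,  0.0006883 , -0.00320147, -0.00113972,
       -0.00080116, -0.00038978]), 'joint_efforts': array([ 1.28800122e-03, -8.65813351e+01,  6.80662896e-01, -4.35636270e+01,
        1.92174094e-02,  4.99898539e-03, -3.49690282e-06]), 'position': array([0.17556083, 0.59955486, 0.25274921]), 'orientation': array([ 1.41920840e-01,  9.89877872e-01, -5.21912870e-04, -2.27889781e-05]), 'wrist_force': array([ 0.03962763,  0.25889169, -0.16162992]), 'torque': array([ 0.04199193,  0.02092965, -0.05190048]), 'gripper_force': 0.0, 'opening': 0.08548571885229451}
```

View pics/top0.png

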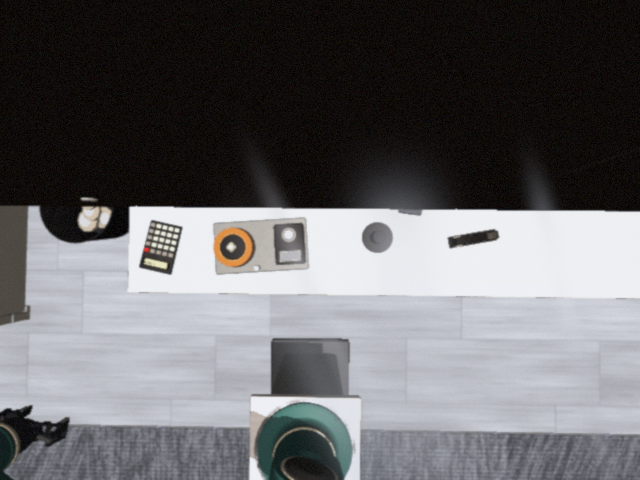

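View pics/scene0.png

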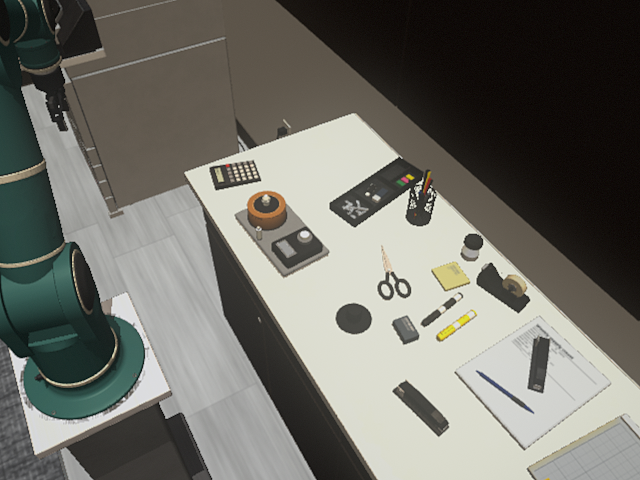

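The top view shows the calculator (161,247), unwinder with roll (233,246), button (290,235), cap (377,237) and stapler (473,239). A dark overhang lies above row 207. The scene view shows the stud at (266,200), button (306,236) and cap (353,318).

Run:
```python
from h import *
T=dict(np.load("top0.npz")); S=dict(np.load("scene0.npz"))
P=cloud(T)
for u,v in[(290,235),(377,237),(377,250),(233,246),(300,100),(300,190),(300,203),(300,285),(410,211)]: print((u,v),P[v,u].round(3))
hsv=cv2.cvtColor(T["image"],cv2.COLOR_RGB2HSV)
def blobs(d,m,box,amin=20):
    x,y,w,h=box; mm=np.zeros_like(m,np.uint8); mm[y:y+h,x:x+w]=m[y:y+h,x:x+w]*255
    n,l,st,c=cv2.connectedComponentsWithStats(mm)
    return [(c[i].round(1).tolist(),st[i].tolist(), cv2.fitEllipse(np.argwhere(l==i)[:,::-1].astype(np.float32)) ) for i in range(1,n) if st[i][4]>=amin]
# roll
def ring(d,m,box):
    x,y,w,h=box; c=cv2.findContours((m[y:y+h,x:x+w]*255).astype(np.uint8),cv2.RETR_EXTERNAL,cv2.CHAIN_APPROX_NONE,offset=(x,y))[0]
    c=max(c,key=cv2.contourArea); return cv2.fitEllipse(c)
e=ring(T,(hsv[...,1]>130)&(hsv[...,0]<25),(205,215,60,65)); print("roll",e,ray(T,*e[0],.067).round(4))
v=hsv[...,2]
e=ring(T,v<150,(350,212,58,50)); print("capdisc",e,ray(T,*e[0],.005).round(4))
e=ring(T,v>170,(279,224,24,20)); print("button",e,ray(T,*e[0],.071).round(4))
e=ring(T,(v>170),(222,235,22,22)); print("stud",e,ray(T,*e[0],.099).round(4))
ox=np.full((480,640,3),0,np.uint8)
a=cv2.resize(T["image"][205:285,205:325],None,fx=5,fy=5,interpolation=cv2.INTER_CUBIC)
b=cv2.resize(S["image"][180:280,230:350],(600,500),interpolation=cv2.INTER_CUBIC)
cv2.imwrite("pics/c.png",cv2.cvtColor(cv2.resize(np.vstack([a[:400],b]),None,fx=.66,fy=.66),cv2.COLOR_RGB2BGR))
```

```text
(290, 235) [0.614 0.045 0.068]
(377, 237) [ 0.612 -0.197  0.048]
(377, 250) [ 0.576 -0.203  0.008]
(233, 246) [0.581 0.198 0.096]
(300, 100) [ 0.629 -0.024  1.116]
(300, 190) [ 0.629 -0.013  0.835]
(300, 203) [ 0.63  -0.008  0.711]
(300, 285) [ 0.471  0.019 -0.001]
(410, 211) [ 0.688 -0.293  0.027]
roll ((233.0954132080078, 246.7514190673828), (37.539939880371094, 38.344757080078125), 89.25071716308594) [0.5795 0.2028 0.067 ]
capdisc ((376.5329895019531, 236.93765258789062), (28.54033851623535, 28.92532730102539), 86.3782730102539) [ 0.6134 -0.2016  0.005 ]
button ((288.3144226074219, 234.34005737304688), (12.147360801696777, 12.540375709533691), 5.806263446807861) [0.6154 0.0498 0.071 ]
stud ((230.45501708984375, 246.55335998535156), (6.832521438598633, 7.074890613555908), 1.1110020875930786) [0.5795 0.2039 0.099 ]
```

View pics/c.png

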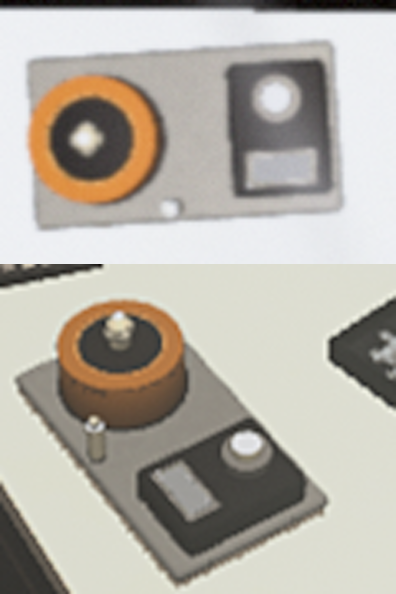

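The crop shows the stud with its balls at the roll's centre. The whitish button sits in a grey ring on the pod, with a pod edge clear of everything else. I'll cross-check these with the scene camera.

Run:
```python
from h import *
T=dict(np.load("top0.npz")); S=dict(np.load("scene0.npz"))
hsv=cv2.cvtColor(S["image"],cv2.COLOR_RGB2HSV); v=hsv[...,2]
def ring(m,box):
    x,y,w,h=box; c=cv2.findContours((m[y:y+h,x:x+w]*255).astype(np.uint8),cv2.RETR_EXTERNAL,cv2.CHAIN_APPROX_NONE,offset=(x,y))[0]
    c=max(c,key=cv2.contourArea); return cv2.fitEllipse(c),cv2.boundingRect(c)
for n,m,box,z in[("button",v>185,(296,228,22,16),.071),("stud",v>130,(258,188,16,20),.099),("cap",v<110,(330,295,50,45),.005)]:
    e,b=ring(m,box); print(n,e,b,ray(S,*e[0],z).round(4))
e,b=ring((hsv[...,1]>120)&(hsv[...,0]<25),(240,185,55,50)); print("roll",e,b)
for p in [(.5795,.2035,.099),(.6154,.0498,.071),(.6134,-.2016,.005),(.6134,-.2016,.044)]: print(proj(S,p).round(1),proj(T,p).round(1))
# cloud near staple box, obstacles above bench
P=cloud(S).reshape(-1,3); k=(P[:,2]>.015)&(P[:,2]<.1)&(P[:,0]>.5)&(P[:,0]<.8)&(abs(P[:,1]+.25)<.13)
q=P[k]; print(len(q)); H,xe,ye=np.histogram2d(q[:,0],q[:,1],bins=[15,13],range=[[.5,.8],[-.38,-.12]]); print(H.astype(int))
P=cloud(T).reshape(-1,3);k=P[:,2]>.3; print("over",P[k].min(0),P[k].max(0))
```

```text
button ((304.1382141113281, 233.92288208007812), (6.222865581512451, 8.069887161254883), 98.0536880493164) (300, 231, 9, 7) [0.6143 0.048  0.071 ]
stud ((265.3941345214844, 193.4331817626953), (14.974760055541992, 15.341370582580566), 82.8653335571289) (258, 188, 16, 15) [0.5828 0.2105 0.099 ]
cap ((353.3573913574219, 318.30548095703125), (28.90630340576172, 34.543209075927734), 97.71461486816406) (336, 304, 36, 30) [ 0.6111 -0.2065  0.005 ]
roll ((266.1510314941406, 205.47393798828125), (28.776315689086914, 36.43629455566406), 88.66322326660156) (248, 191, 37, 32)
[265.5 195.4] [230.6 246.5]
[304.2 233.3] [288.3 234.3]
[353.1 316.5] [376.5 237. ]
[354.  307.5] [378.3 236.4]
803
[[ 0  0  0  0  0  0  0  0  0  0  0  0  0]
 [ 0  0  0  0  0  0  0  0  0  0  0  0  0]
 [ 0  0  0  0  0  0  0  0  0  0  0  0  0]
 [ 0  0  0  0  0  0  0  0  0  0  0  0  0]
 [ 0  0  0  0  0  0  0  2 54 11  0  0  0]
 [ 0  0  0  0  0  0  0 38 70 31  0  0  0]
 [ 0  0  0  0  0  0  0  1 23  7  0  0  0]
 [ 0  0  0  0  0  0  0  0  0  0  0  0  0]
 [ 0  0  7  9  4  0  0  0  0  0  0  0  0]
 [ 0  0 34 65 58 36  0  0  0  0  0  0  0]
 [ 0  0 37 50 55 27  0  0  0  0  1  0  0]
 [ 0  0  0  0  3  3  0  0  0  0  0  0  0]
 [ 5  7  0 19  0  0  0  0  0  0  0  0  0]
 [13 32  0 27  5  0  0  0  0  0  0  0  1]
 [ 6 32  0 19 11  0  0  0  0  0  0  0  0]]
over [ 0.06691639 -0.50067183  0.30001338] [0.63119797 0.66689264 1.31326601]
```

Call:
{"name": "play_rows", "arguments": {
  "jaw": [0,0,0,0,0,0,0,0,0,0],
  "slide": [
    [0,0,0],
    [0,0,0],
    [-0.0275,-0.0345,0],
    [-0.0275,-0.0345,0],
    [-0.0275,-0.0345,0],
    [-0.0275,-0.0345,0],
    [-0.0275,-0.0345,0],
    [-0.0275,-0.0345,0],
    [-0.0275,-0.0345,0],
    [-0.0275,-0.0345,0]
  ],
  "turn": [
    [0,0,-0.142],
    [0,0,-0.142],
    [0,0,0],
    [0,0,0],
    [0,0,0],
    [0,0,0],
    [0,0,0],
    [0,0,0],
    [0,0,0],
    [0,0,0]
  ]
}}

```text
time_s: 1.1
position: [0.3961, 0.322, 0.2532]
orientation: [0.0, 1.0, -0.0, -0.0]
wrist_force: [-0.4, 1.5, -0.6]
opening: 0.0001
gripper_force: 0.0
```

Call:
{"name": "play_rows", "arguments": {
  "jaw": [0,0,0,0,0,0,0,0,0,0],
  "slide": [
    [-0.0274,-0.0341,0],
    [-0.0274,-0.0341,0],
    [-0.0274,-0.0341,0],
    [-0.0274,-0.0341,0],
    [-0.0274,-0.0341,0],
    [-0.0274,-0.0341,0],
    [-0.0274,-0.0341,0],
    [-0.0274,-0.0341,0],
    [0,0,0.045],
    [0,0,0.045]
  ],
  "turn": [
    [0,0,0],
    [0,0,0],
    [0,0,0],
    [0,0,0],
    [0,0,0],
    [0,0,0],
    [0,0,0],
    [0,0,0],
    [0,0,0],
    [0,0,0]
  ]
}}

```text
time_s: 2.1
position: [0.6152, 0.0492, 0.1625]
orientation: [0.001, 1.0, -0.0, 0.001]
wrist_force: [1.4, 0.1, -1.2]
opening: 0.0002
gripper_force: 0.0
```

Run:
```python
from h import *
s=bot.read_state(); p=s["position"]; print(p,bot.tip_reach)
d=grab("scene"); save(d,"s1.png",(230,130,160,140),4)
print(bot.read_state()["position"],proj(d,p-[0,0,.022]))
```

```text
[0.61519496 0.04921028 0.16250799] 0.022
[0.6111693  0.04989774 0.15457178] [304.02121791 215.2652064 ]
```

View pics/s1.png

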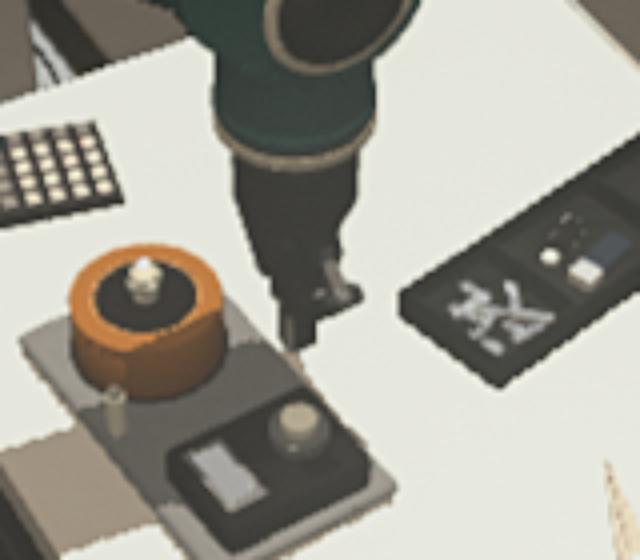

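The fingertip shows at crop (296,345), matching its projection, in line above the button at crop (298,425). I'll descend now.

Call:
{"name": "play_rows", "arguments": {
  "jaw": [0,0,0,0,0],
  "slide": [
    [0,0,0.025],
    [0,0,0.025],
    [0,0,0.005],
    [0,0,0],
    [0,0,0]
  ],
  "turn": [
    [0,0,0],
    [0,0,0],
    [0,0,0],
    [0,0,0],
    [0,0,0]
  ]
}}

```text
time_s: 2.65
position: [0.615, 0.0507, 0.1099]
orientation: [0.0, 1.0, 0.0, 0.001]
wrist_force: [0.2, 0.6, -0.3]
opening: 0.0002
gripper_force: 0.0
```

Call:
{"name": "play_rows", "arguments": {
  "jaw": [0,0,0,0,0,0,0],
  "slide": [
    [0,0,0.01],
    [0,0,0.005],
    [0,0,0.003],
    [0,0,0.003],
    [0,0,0.002],
    [0,0,0],
    [0,0,0]
  ],
  "turn": [
    [0,0,0],
    [0,0,0],
    [0,0,0],
    [0,0,0],
    [0,0,0],
    [0,0,0],
    [0,0,0]
  ]
}}

```text
time_s: 3.35
position: [0.6144, 0.0508, 0.0867]
orientation: [0.0, 1.0, 0.0, 0.0]
wrist_force: [-11.1, 0.9, 26.0]
opening: -0.0001
gripper_force: 13.0
```

Call:
{"name": "play_rows", "arguments": {
  "jaw": [0,0,0,1,1,1,1,1,1,1],
  "slide": [
    [0,0,-0.02],
    [0,0,-0.03],
    [0,0,-0.04],
    [0,-0.0425,0],
    [0,-0.0425,0],
    [0,-0.0425,0],
    [0,-0.0425,0],
    [0,-0.0425,0],
    [0,-0.0425,0],
    [0,0,0]
  ],
  "turn": [
    [0,0,0],
    [0,0,0],
    [0,0,0],
    [0,0,0],
    [0,0,0],
    [0,0,0],
    [0,0,0],
    [0,0,0],
    [0,0,0],
    [0,0,0]
  ]
}}

```text
time_s: 4.35
position: [0.6126, -0.2115, 0.1754]
orientation: [0.004, 1.0, -0.002, -0.0]
wrist_force: [-0.7, -0.1, -0.7]
opening: 0.0855
gripper_force: 0.0
```

Call:
{"name": "play_rows", "arguments": {
  "jaw": [1,1,1],
  "slide": [
    [0,0,0],
    [0,0,0],
    [0,0,0]
  ],
  "turn": [
    [0,0,0],
    [0,0,0],
    [0,0,0]
  ]
}}

```text
time_s: 4.65
position: [0.6144, -0.203, 0.1753]
orientation: [-0.0, 1.0, 0.0, 0.0]
wrist_force: [-0.8, 0.5, 0.4]
opening: 0.0853
gripper_force: 0.0
```

Run:
```python
from h import *
s=bot.read_state(); p=s["position"]; print(p,s["wrist_force"],s["opening"])
d=grab("scene"); save(d,"s2.png",(290,220,160,130),4)
e=ray(d,304,234,.071);print(proj(d,p-[0,0,.009]))
```

```text
[ 0.61443784 -0.20300608  0.17526939] [-0.79090765  0.50319347  0.38152285] 0.08534098502311543
[357.85210886 276.8212236 ]
```

View pics/s2.png

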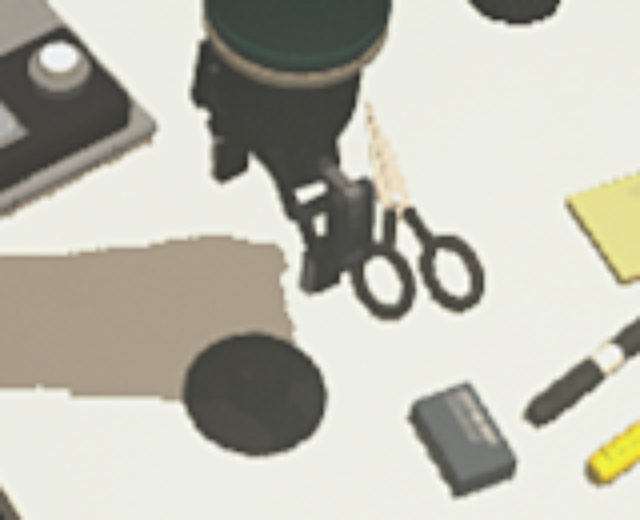

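The open gripper stands above the cap: disc at crop (255,393), fingers around (330,240). The button is up again.

Call:
{"name": "play_rows", "arguments": {
  "jaw": [1,1,1,1,1,1,1],
  "slide": [
    [0.002,0,0.035],
    [0,0,0.04],
    [0,0,0.035],
    [0,0,0.02],
    [0,0,0.01],
    [0,0,0],
    [0,0,0]
  ],
  "turn": [
    [0,0,0],
    [0,0,0],
    [0,0,0],
    [0,0,0],
    [0,0,0],
    [0,0,0],
    [0,0,0]
  ]
}}

```text
time_s: 5.4
position: [0.6128, -0.2043, 0.0364]
orientation: [0.0, 1.0, -0.0, 0.001]
wrist_force: [0.9, -0.4, 0.2]
opening: 0.0858
gripper_force: 0.0
```

Call:
{"name": "play_rows", "arguments": {
  "jaw": [0.3,0.3,0.3,0.3,0.3,0.3,0.3,0.3],
  "slide": [
    [0,0,0],
    [0,0,0],
    [0,0,0],
    [0,0,0],
    [0,0,0],
    [0,0,0],
    [0,0,0],
    [0,0,0]
  ],
  "turn": [
    [0,0,0],
    [0,0,0],
    [0,0,0],
    [0,0,0],
    [0,0,0],
    [0,0,0],
    [0,0,0],
    [0,0,0]
  ],
  "newtons": 70
}}

```text
time_s: 6.2
position: [0.6125, -0.2045, 0.0362]
orientation: [0.0, 1.0, -0.0, 0.0]
wrist_force: [-4.2, 1.8, 9.9]
opening: 0.0344
gripper_force: 69.1
```

Call:
{"name": "play_rows", "arguments": {
  "jaw": [0,0,0,0,0,0,0,0,0,0],
  "slide": [
    [0,0,-0.02],
    [0,0,-0.04],
    [0,0,-0.045],
    [0,0,-0.025],
    [0.0033,0.025,0],
    [0.0033,0.0425,0],
    [0.0033,0.0425,0],
    [0.0033,0.0425,0],
    [0.0033,0.0425,0],
    [0.0033,0.0425,0]
  ],
  "turn": [
    [0,0,0],
    [0,0,0],
    [0,0,0],
    [0,0,0],
    [0,0,0],
    [0,0,0],
    [0,0,0],
    [0,0,0],
    [0,0,0],
    [0,0,0]
  ]
}}

```text
time_s: 7.2
position: [0.5922, 0.0348, 0.1656]
orientation: [0.0, 1.0, 0.0, 0.0]
wrist_force: [1.3, -0.5, -0.4]
opening: 0.0348
gripper_force: 69.8
```

Call:
{"name": "play_rows", "arguments": {
  "jaw": [0,0,0,0,0,0,0,0],
  "slide": [
    [0.0033,0.0425,0],
    [0.0033,0.0425,0],
    [0.0033,0.0425,0],
    [0.0033,0.0425,0],
    [0,0,0],
    [0,0,0],
    [0,0,0],
    [0,0,0]
  ],
  "turn": [
    [0,0,0],
    [0,0,0],
    [0,0,0],
    [0,0,0],
    [0,0,0],
    [0,0,0],
    [0,0,0],
    [0,0,0]
  ]
}}

```text
time_s: 8.0
position: [0.5798, 0.2018, 0.1654]
orientation: [0.001, 1.0, -0.0, 0.0]
wrist_force: [-0.0, -1.0, -1.1]
opening: 0.0347
gripper_force: 69.9
```

Run:
```python
from h import *
s=bot.read_state(); p=s["position"]; print(p,s["wrist_force"],s["opening"],s["orientation"])
for n in("scene","top"):
    d=grab(n); np.savez(n+"3.npz",**d); print(n,proj(d,p-[0,0,.0362]),proj(d,(.5795,.2035,.099)))
    if n=="scene": a=d["image"][120:240,200:320]
    else: b=d["image"][190:310,180:300]
cv2.imwrite("pics/s3.png",cv2.resize(cv2.cvtColor(np.hstack([a,b]),cv2.COLOR_RGB2BGR),None,fx=3.3,fy=3.3,interpolation=cv2.INTER_CUBIC))
```

```text
[0.57978003 0.20180542 0.165428  ] [-0.00230396 -0.9647675  -1.05987308] 0.03465280251975994 [ 1.33850611e-03  9.99999078e-01 -2.08930871e-04  8.87518472e-05]
scene [265.19048472 187.66229491] [265.47530148 195.37804369]
top [229.02198619 246.24825633] [230.59959778 246.5453438 ]
```

View pics/s3.png

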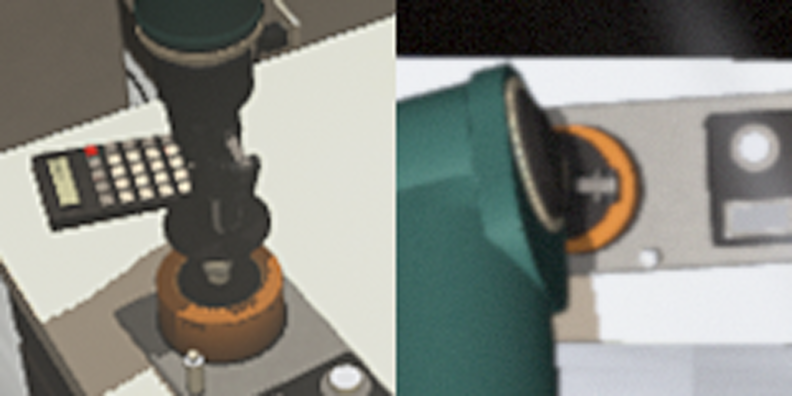

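The scene crop shows the cap's disc (crop columns 163–271) above the roll with the stud showing below it at (216,270). The top camera is blocked by the wrist. I'll measure the offset more finely from the disc edges and the stud.

Run:
```python
from h import *
S=dict(np.load("scene0.npz")); D=dict(np.load("scene3.npz"))
hsv=cv2.cvtColor(S["image"],cv2.COLOR_RGB2HSV)
m=((hsv[...,1]<90)&(hsv[...,2]>95)); m2=np.zeros((480,640),np.uint8); m2[186:210,256:277]=m[186:210,256:277]
print("stud mask\n",m2[188:208,256:277])
g=cv2.cvtColor(D["image"],cv2.COLOR_RGB2GRAY).astype(float)
for r in range(182,198): print(r,g[r,244:290].astype(int))
p=np.array([.5798,.2018,.1292]); J=np.array([proj(D,p+e)-proj(D,p) for e in np.eye(3)*.01])/10
print("px/mm",J.round(3))
a=np.linspace(0,2*np.pi,200)
for z in(.129,.134):
    c=np.array([proj(D,[p[0]+.045*np.cos(t),p[1]+.045*np.sin(t),z]) for t in a]); print(z,c.min(0),c.max(0), c[c[:,0].argmin()],c[c[:,0].argmax()])
for z,x in((.099,5),(.080,10)):
    c=np.array([proj(D,[.5795+.001*x*np.cos(t),.2035+.001*x*np.sin(t),z]) for t in a]); print(z,c.min(0),c.max(0))
```

```text
stud mask
 [[1 1 1 1 1 1 1 1 1 1 1 1 1 1 1 1 1 1 1 1 1]
 [1 1 1 1 1 1 1 1 1 1 1 1 1 1 1 1 1 1 1 1 1]
 [1 1 1 1 1 1 1 1 1 1 1 1 1 1 1 1 1 1 1 1 1]
 [1 1 1 1 1 1 1 0 0 0 0 0 0 0 0 0 1 1 1 1 1]
 [1 1 1 0 0 0 0 0 0 0 0 0 0 0 0 0 0 0 0 0 1]
 [1 0 0 0 0 0 0 0 0 0 0 0 0 0 0 0 0 0 0 0 0]
 [0 0 0 0 0 0 0 0 0 1 1 0 0 0 0 0 0 0 0 0 0]
 [0 0 0 0 0 0 0 0 1 1 1 1 1 0 0 0 0 0 0 0 0]
 [0 0 0 0 0 1 0 1 1 1 1 1 1 0 0 0 1 0 0 0 0]
 [0 0 0 0 0 0 1 1 1 1 1 1 1 1 1 0 0 0 0 0 0]
 [0 0 0 0 0 0 1 1 1 1 1 1 1 1 1 0 0 0 0 0 0]
 [1 0 0 0 0 0 1 1 1 1 1 1 1 1 1 0 0 0 0 0 0]
 [0 0 0 0 0 1 1 1 1 1 1 1 1 1 0 0 0 0 0 0 0]
 [0 0 0 0 0 0 1 1 1 1 1 1 1 1 0 0 0 0 0 0 0]
 [0 0 0 0 0 0 1 1 1 1 1 1 1 0 0 0 0 0 0 0 0]
 [0 0 0 0 0 0 0 1 1 1 1 1 1 0 0 0 0 0 0 0 0]
 [0 0 0 0 0 0 0 1 1 1 1 1 1 0 0 0 0 0 0 0 0]
 [0 0 0 0 0 0 0 0 1 1 1 1 0 0 0 0 0 0 0 0 0]
 [0 0 0 0 0 0 0 0 0 0 0 0 0 0 0 0 0 0 0 0 0]
 [0 0 0 0 0 0 0 0 0 0 0 0 0 0 0 0 0 0 0 0 0]]
182 [ 50  47  45  43  38  39  44  51  53  54  55  55  57  55  56  54  54  55
  55  55  80  95  72  56  56  59  60  58  62  62  60  60  59  59  56  47
  72 205 233 225 223 223 223 223 223 2
[... 2600 characters left out ...]
0  58  57  58  60  59  59  58  62  76  90  93  89
  80 106 179 226 228 224 223 224 223 222]
197 [159 135 140 142 146 134 112  90  86  90  83  74  64  57  58  60  60  62
  63  60  60  60  61  61  61  57  58  59  58  57  58  66  91  94  90  91
  86  76 119 192 226 226 224 223 223 223]
px/mm [[ 0.329 -0.125]
 [-0.165 -0.219]
 [-0.022 -0.272]]
0.129 [248.57061778 176.55798713] [281.79847257 199.33125946] [248.57061778 188.39454992] [281.79847257 187.23146192]
0.134 [248.41994665 175.20236594] [281.72947017 197.97859333] [248.41994665 187.03977584] [281.72947017 185.8768287 ]
0.099 [263.65707123 194.11873923] [267.29307566 196.64280634]
0.08 [262.27495882 197.80969362] [269.4809694  202.85386793]
```

Call:
{"name": "play_rows", "arguments": {
  "jaw": [0,0,0,0,0,0,0,0],
  "slide": [
    [0.0007,0.0015,0.015],
    [0,0,0.01],
    [0,0,0.006],
    [0,0,0.004],
    [0,0,0.003],
    [0,0,0.003],
    [0,0,0],
    [0,0,0]
  ],
  "turn": [
    [0,0,0],
    [0,0,0],
    [0,0,0],
    [0,0,0],
    [0,0,0],
    [0,0,0],
    [0,0,0],
    [0,0,0]
  ],
  "newtons": 90
}}

```text
time_s: 8.9
position: [0.5789, 0.2047, 0.1245]
orientation: [0.0, 1.0, 0.0, 0.0]
wrist_force: [0.8, 0.7, -0.8]
opening: 0.0341
gripper_force: 89.5
```

Call:
{"name": "play_rows", "arguments": {
  "jaw": [0,0,0,0,0],
  "slide": [
    [0,0,0.002],
    [0,0,0.002],
    [0,0,0.001],
    [0,0,0],
    [0,0,0]
  ],
  "turn": [
    [0,0,0],
    [0,0,0],
    [0,0,0],
    [0,0,0],
    [0,0,0]
  ]
}}

```text
time_s: 9.4
position: [0.5788, 0.2047, 0.1193]
orientation: [0.0, 1.0, -0.0, 0.0]
wrist_force: [-0.2, -0.3, -0.0]
opening: 0.0344
gripper_force: 89.9
```

Call:
{"name": "play_rows", "arguments": {
  "jaw": [0,0,0,0,0,0,0,0],
  "slide": [
    [0,0,0.002],
    [0,0,0.002],
    [0,0,0.002],
    [0,0,0.002],
    [0,0,0.002],
    [0,0,0.002],
    [0,0,0.001],
    [0,0,0]
  ],
  "turn": [
    [0,0,0],
    [0,0,0],
    [0,0,0],
    [0,0,0],
    [0,0,0],
    [0,0,0],
    [0,0,0],
    [0,0,0]
  ]
}}

```text
time_s: 10.2
position: [0.5786, 0.2046, 0.1061]
orientation: [0.0, 1.0, -0.0, -0.0]
wrist_force: [-0.0, -0.3, -0.9]
opening: 0.0343
gripper_force: 90.3
```

Call:
{"name": "play_rows", "arguments": {
  "jaw": [0,0,0,0],
  "slide": [
    [0,0,0.001],
    [0,0,0.0005],
    [0,0,0],
    [0,0,0]
  ],
  "turn": [
    [0,0,0],
    [0,0,0],
    [0,0,0],
    [0,0,0]
  ]
}}

```text
time_s: 10.6
position: [0.5789, 0.2047, 0.1053]
orientation: [0.0, 1.0, 0.0, 0.0]
wrist_force: [-3.4, -1.0, 8.0]
opening: 0.0344
gripper_force: 91.5
```

Call:
{"name": "play_rows", "arguments": {
  "jaw": [0,0,0,0,0,0],
  "slide": [
    [0,0,0.0005],
    [0,0,0.0005],
    [0,0,0],
    [0,0,0],
    [0,0,0],
    [0,0,0]
  ],
  "turn": [
    [0,0,0],
    [0,0,0],
    [0,0,0],
    [0,0,0],
    [0,0,0],
    [0,0,0]
  ]
}}

```text
time_s: 11.2
position: [0.5789, 0.2047, 0.1053]
orientation: [0.0, 1.0, 0.0, 0.0]
wrist_force: [-9.9, -3.3, 21.9]
opening: 0.0339
gripper_force: 93.2
```

Run:
```python
from h import *
d=grab("scene"); save(d,"s5.png",(220,150,130,110),5)
s=bot.read_state(); print(s["position"],s["wrist_force"],s["gripper_force"])
```

```text
[0.57891151 0.2047294  0.1052693 ] [-10.25041718  -2.67584053  23.33447392] 93.1796282529831
```

View pics/s5.png

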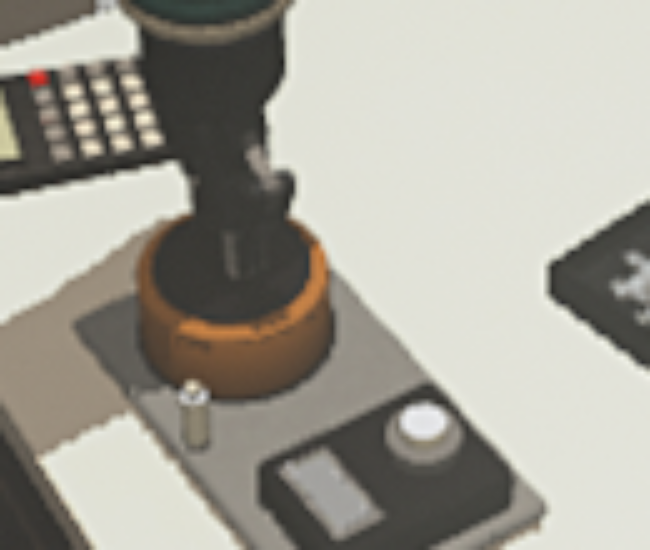

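The disc lies flat and centred on the hub (crop 235,262), the button is up at (422,422), and the arm is pressing with about 22 N at the home height. I'm handing in the job.

```bash
python3 -c "
from cell import bot
print(bot.finish_job())"
```

```text
the job is handed in; nothing more can be done
None
```

I pressed the button fully down and let it come back up, then pushed the cap onto the stud until it sat flat on the hub. I handed in the job with the gripper still holding the cap and pressing it down with about 22 N; no verdict came back.

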